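# Get the seed tin out from behind the feeder and the lantern

### The job

The small aluminium tin is to be the birds' seed cup, but it is shut in at the back of the wooden tray behind the feeder and the lantern. Lift the feeder and the lantern out and stand both on the slate, then stand the tin in the middle of the bird bath dish, and last put the feeder and the lantern back in the tray, each upright where it stood before. Set things down rather than dropping them, and leave the succulent and the jar in the tray where they are.

Things in the scene. Friction and masses are not known exactly. Their poses are not given: they have to be found in the camera images.
- feeder: the bird feeder: a round upright stainless steel shaker like a pepper mill, 150 mm tall, with a black press button (23 mm across) on its domed head. Its foot is 56 mm across up to 12 mm, its straight body 52 mm across from 16 to 112 mm, good to grip from above at 85 mm; about 0.28 kg. Origin: centre of its underside, z up along its axis.
- lantern: a small square patio lantern of dark steel and glass with a white candle inside, 152 mm tall over its hanging ring (rigid). Foot and eaves are 56 mm square; between them, from 10 to 104 mm, the body is a 54 mm square and can be gripped across two opposite faces, best at its middle rail 75 mm up; the stepped roof above 110 mm is narrower. About 0.3 kg. Origin: centre of its underside, z up, x and y square to its faces.
- tin: the small tin: open round aluminium cup, 60 mm outside diameter (61 mm over the rim), 50 mm tall, straight wall 2 mm thick; about 70 g. Origin: centre of its underside, z up. It can be gripped across its outside from above, about 34 mm up.
- tray: low open wooden tray, oak-coloured, 170 mm deep (its x) by 290 mm wide (its y), walls 8 mm thick and 40 mm high, floor 8 mm thick; it does not move. Origin: centre of its underside on the bench top. Its -x side faces the robot. The feeder and the lantern stand side by side, about 30 mm apart, in its front half (-x), the tin right behind them at the middle of its back half (+x), only a few millimetres from them.
- slate: flat dark slate slab lying on the bench at one side, 240 mm (its x) by 140 mm (its y), 8 mm thick: the side area. It does not move. Origin: centre of its underside.
- dish: the bird bath: round white ceramic dish with a blue-glazed floor, 190 mm across the rim, 36 mm high, on the other side of the bench. Its flat floor is 8 mm above its underside and about 130 mm across; from there the wall slopes outward. It does not move. Origin: centre of its underside.
- succulent: bystander: little terracotta pot with a succulent, 52 mm across, about 65 mm tall, loose in one back corner of the tray. Origin: centre of its underside.
- jar: bystander: small amber glass jar with an aluminium lid, 44 mm across, 59 mm tall, loose in the other back corner of the tray. Origin: centre of its underside.
Mind the look-alikes: they are no part of the job. Several things have the shape of the dish; the one meant has the colours described above.

How it is judged:
On the way, in this order (a step that is already met when the one before it is completed fails the run):
1. the feeder and the lantern both stand upright and released on the slate (x of feeder in the frame of slate between -0.097 and 0.097 m and y of feeder in the frame of slate between -0.047 and 0.047 m and z of feeder in the frame of slate between 0.004 and 0.013 m and angle between each of feeder, lantern's own z axis and vertical below 0.12 rad and contact force between the fingers and feeder below 0.05 N and linear speed of each of feeder, lantern below 0.03 m/s and angular speed of each of feeder, lantern below 0.3 rad/s and x of lantern in the frame of slate between -0.097 and 0.097 m and y of lantern in the frame of slate between -0.047 and 0.047 m and z of lantern in the frame of slate between 0.004 and 0.013 m and contact force between the fingers and lantern below 0.05 N), for 0.2 s.
2. the tin stands released in the middle of the dish while the feeder and the lantern are still on the slate (all of step 1 and horizontal distance between tin and dish below 0.015 m and z of tin in the frame of dish between 0.004 and 0.013 m and angle between tin's own z axis and vertical below 0.12 rad and contact force between the fingers and tin below 0.05 N and linear speed of tin below 0.03 m/s and angular speed of tin below 0.3 rad/s), for 0.2 s.
At the end, for the whole second after the job is handed in: The tin stands upright on the floor of the dish within 15 mm of its centre; the feeder and the lantern stand upright in the tray, each within 15 mm of where it stood at the start; all at rest (horizontal distance between tin and dish below 0.015 m and z of tin in the frame of dish between 0.004 and 0.013 m and angle between each of tin, feeder, lantern's own z axis and vertical below 0.12 rad and contact force between the fingers and tin below 0.05 N and linear speed of each of tin, feeder, lantern below 0.03 m/s and angular speed of each of tin, feeder, lantern below 0.3 rad/s and distance of each of feeder, lantern from where it was at the start of the episode below 0.015 m); the robot touches nothing.
It fails at once if the succulent or the jar was shifted by more than 20 mm (distance of any of succulent, jar from where it was at the start of the episode above 0.02 m).
It fails at once if the feeder, the lantern or the tin was tipped over (by more than 35 degrees) (angle between any of feeder, lantern, tin's own z axis and vertical above 0.61 rad).
It fails at once if the feeder, the lantern or the tin was dropped (fell free by about 3 cm) ((contact force between feeder and anything else below 0.01 N and linear speed of feeder above 0.75 m/s) or (contact force between lantern and anything else below 0.01 N and linear speed of lantern above 0.75 m/s) or (contact force between tin and anything else below 0.01 N and linear speed of tin above 0.75 m/s)).
It also fails if it takes over 115 s, if anything falls off the work surface, if the arm or the gripper's body presses on something with over 40 N, if the wrist force passes 120 N, or if a joint passes its speed limit or range.

### The arm

A 6-joint arm with a two-finger parallel gripper is mounted at the origin on the work surface. World frame = base frame: x ahead of the robot, y to its left, z up, the work surface at z = 0. Lengths are in m, angles in rad, forces in N, time in s.
With the tool pointing down it reaches from about 0.3 to 0.85 m from the base axis. Payload 5.4 kg.
Tool frame: the origin (TCP) lies at the very end of the fingers, on their centre line; the grasp point (between the pads) lies 19 mm behind it; x points along the fingers, y is the direction in which the jaws open and shut, and the axes are right-handed (so a half turn about x gives the same grasp; the last joint's range is limited). The gripper opens to 85 mm and grips with 20 to 120 N. Pads are 22 mm wide; open, the fingers measure 114 mm over their backs; the gripper's body (76 mm by 85 mm) begins 54 mm behind the grasp point. The pads swing forward as they close: fully open they stand 13 mm farther back than shut.
Start: joints at [0.909, 0.158, 1.597, -0, 1.386, -0.21], TCP at [0.251, 0.517, 0.231] pointing down, gripper open.
Joint ranges: [-2.91, 2.91], [-0.94, 2.29], [0.18, 2.7], [-1.29, 4.43], [0.17, 2.64], [-3, 3]. Speed limits (rad/s): [2.57, 2.57, 3.14, 3.14, 3.14, 3.14].

### API

Orientations are given as a unit quaternion [w, x, y, z].
In Python, from station import ctrl, vision, nets gives the robot as it stands.
- The arm moves only by the shell command python3 -m handwheel 'ROWS' [OPENING]. ROWS is JSON, a list of rows, each a list of 2 entries, a list of its own where there are three numbers: the shift along the world's x, y, z in mm, then the turn, a rotation vector about the world's x, y, z in degrees. A call has 1 to 12 rows; each row is the pose to reach, as a shift and turn from the pose commanded when the call began; what a row does not reach only later rows make up. A row lasts 1/10 s, in which the tool goes at most 50 mm and 8.59 degrees, less where a joint would pass 70% of its speed; a pose out of reach is approached as far as the arm can. A call with a gripper value outside its range is refused whole. OPENING is the opening in per cent of the stroke, from 0 (shut) to 100 (fully open), set as the call begins (- or left out, the last holds). The fingers move at their own pace and stop on an object; the grip force is fixed at half the most. Time passes only in rows, so rows that repeat a pose let the fingers close. It gives the time, the measured TCP pose, the force and the opening at its end, in the units of the state.
- ctrl.get_state(): the state, without advancing time (a new reading comes with each control period).
- vision.get_image(name): name is "side" or "top" or "wrist"; returns a dict with "pixels" (400x640x3 uint8, red, green, blue), "vertical_fov" (degrees; the focal length in pixels is half the picture's height over the tangent of half this angle, whatever the lens; pixels are square), "cx", "cy" (the principal point, pixels), "xyz" and "attitude" of the camera in the world. Camera axes: x right, y down, z forward; pixel columns grow to the right and rows downward; lengths in m; the calibration is good to about 2 mm. A picture is of the moment at which its call begins. There is no depth.
- ctrl.job_done(): hands the job in, once; it reports no verdict.
Trained networks look in a picture, given as the dict that the camera call returned (one of the last four; its "shot" number tells which), for a name from the list of things; names that differ only in an ending like _2 or _b are one class to them, and where a whole thing is asked for, a point or a joint stands for the part that bears it (a point fixed in the world has none). Each returns a list of dicts, best first, with "confidence" (0 to 1); they miss things now and then, are a little off and sometimes report something else, mostly with a low value. They report only what shows in the picture. A call takes as long as a camera call. They do not tell look-alikes from the thing itself.
- nets.spot_in(target, picture): "rect" ([left, top, right, bottom] in pixels, round what is visible of it).
- nets.trace(target, picture): "region" (400x640 bool, what is visible of it) and "rect" ([left, top, right, bottom] in pixels, round what is visible of it).
- nets.landmark_of(target, picture): "at" ([row, column] in pixels: a listed point, or the origin of a listed thing).
The state is a dict: "t": time; "q": joint angles; "qd": joint speeds; "joint_efforts": joint torques, N m; "ee_pos": TCP position; "orientation": TCP orientation; "contact_force": force on the tool from outside, world axes, zero at the start; "ft_torque": the same for the moment, N m; "grip_width": finger opening in m.
Only numpy, scipy, OpenCV 4.12 (cv2) and the standard library are available. Lean on these libraries where they do the work, as an engineer would, in place of code of your own. Each camera call takes 0.05 s, during which the arm holds its last target. There are 200 camera calls.

## Working session

There is one attempt and no reset: what is moved stays moved. The work goes in short steps, Python scripts to look and compute and a shell command to move; the robot and the scene stay as the last step left them, time stands still between calls to the robot, and variables do not carry over. Pictures are saved under pics/ and viewed, about 12 in all and at most 16, crops included, and the job is handed in when it is done.

```bash
ls; mkdir -p pics; cat > h.py <<'E'
import numpy as np, cv2
from scipy.spatial.transform import Rotation as R
from station import ctrl, vision, nets
def K(im):
    f=200/np.tan(np.radians(im["vertical_fov"])/2); return f,im["cx"],im["cy"]
def rot(im):
    a=np.array(im["attitude"],float)
    return a if a.shape==(3,3) else R.from_quat(a[[1,2,3,0]]).as_matrix()
def ray(im,u,v):
    f,cx,cy=K(im); return rot(im)@np.array([(u-cx)/f,(v-cy)/f,1.])
def onz(im,u,v,z):
    d=ray(im,u,v); c=np.array(im["xyz"]); return c+d*(z-c[2])/d[2]
def proj(im,p):
    f,cx,cy=K(im); q=rot(im).T@(np.array(p)-np.array(im["xyz"])); return cx+f*q[0]/q[2],cy+f*q[1]/q[2]
def save(im,n,crop=None,s=1):
    p=im["pixels"][:,:,::-1]
    if crop: l,t,r,b=crop; p=p[t:b,l:r]
    cv2.imwrite("pics/"+n,cv2.resize(p,None,fx=s,fy=s,interpolation=cv2.INTER_CUBIC))
E
python3 - <<'E'
from h import *
ims={n:vision.get_image(n) for n in("top","side")}
for n,im in ims.items():
    save(im,n+"0.png"); print(n,im["xyz"],im["attitude"],im["vertical_fov"],im["cx"],im["cy"])
    for t in "feeder lantern tin tray slate dish succulent jar".split():
        for d in nets.landmark_of(t,im)[:3]:
            r,c=d["at"]; print(t,round(d["confidence"],2),int(r),int(c),onz(im,c,r,.008).round(3))
        print('   ',[(np.round(d["rect"]).tolist(),round(d["confidence"],2)) for d in nets.spot_in(t,im)[:3]])
s=ctrl.get_state();print(s["t"],s["orientation"],s["grip_width"])
E
```

```text
pics
top [0.26067294 0.00294833 1.04737451] [ 0.07200543 -0.67555368  0.72977451 -0.07662645] 49.05217446886903 317.58826498232867 197.88023791333828
feeder 0.97 166 324 [ 0.559 -0.035  0.008]
    [([317.0, 136.0, 340.0, 175.0], 0.86)]
lantern 0.77 164 293 [0.571 0.04  0.008]
    [([279.0, 137.0, 310.0, 179.0], 0.77)]
tin 0.76 141 310 [ 0.628 -0.006  0.008]
    [([296.0, 121.0, 323.0, 150.0], 0.59)]
tray 0.68 152 311 [ 0.599 -0.006  0.008]
    [([246.0, 113.0, 376.0, 187.0], 0.75), ([344.0, 119.0, 364.0, 146.0], 0.44)]
slate 0.6 183 439 [ 0.496 -0.311  0.008]
    [([407.0, 133.0, 469.0, 235.0], 0.94)]
dish 0.62 202 176 [0.498 0.33  0.008]
dish 0.56 312 198 [0.235 0.282 0.008]
    [([131.0, 160.0, 209.0, 236.0], 0.87), ([155.0, 272.0, 235.0, 353.0], 0.85)]
succulent 0.83 138 265 [0.644 0.105 0.008]
    [([252.0, 120.0, 273.0, 147.0], 0.96)]
jar 0.89 136 350 [ 0.634 -0.107  0.008]
    [([345.0, 117.0, 362.0, 144.0], 0.88)]
side [0.40583303 0.58488456 0.62986811] [ 0.01062041 -0.04423936  0.92317876 -0.38166878] 57.6831363757075 321.44467369762964 202.4142097210344
feeder 0.79 198 276 [
[... 221 characters left out ...]
0.98)]
tray 0.68 137 316 [ 0.491 -0.301  0.008]
tray 0.56 209 258 [0.598 0.005 0.008]
    [([202.0, 158.0, 307.0, 266.0], 0.61)]
slate 0.73 138 313 [ 0.501 -0.292  0.008]
    [([270.0, 116.0, 357.0, 159.0], 0.8)]
dish 0.96 357 268 [0.509 0.345 0.008]
dish 0.85 339 425 [0.24  0.287 0.008]
dish 0.32 195 278 [ 0.559 -0.045  0.008]
    [([374.0, 282.0, 487.0, 386.0], 0.91), ([212.0, 297.0, 330.0, 397.0], 0.64)]
succulent 0.59 241 230 [0.639 0.107 0.008]
succulent 0.22 177 255 [ 0.63  -0.106  0.008]
    []
jar 0.92 175 257 [ 0.627 -0.114  0.008]
jar 0.29 223 270 [0.561 0.046 0.008]
    [([248.0, 154.0, 263.0, 178.0], 0.59)]
1.7 [ 0.68914143  0.15836728  0.6891418  -0.15839025] 0.08556602493443259
```

View pics/top0.png

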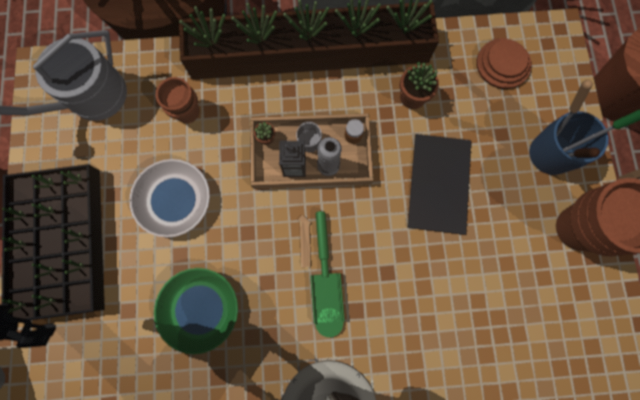

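View pics/side0.png

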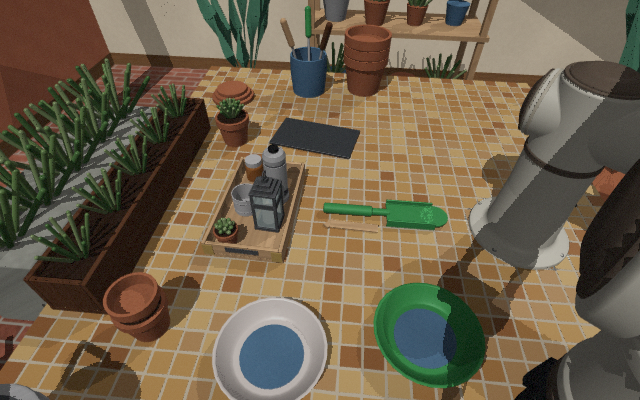

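Candidates: for the dish, the white one at top-view (170,198) against the green look-alike at (198,312); the white rim and blue floor match the description. Feeder (330,155), lantern (292,158), tin (309,135) and slate (440,183) each appear once. I'll check the choice in a close crop and measure the yaws.

```bash
python3 - <<'E'
from h import *
ims={n:vision.get_image(n) for n in("top","side")}
im=ims["top"]
a=im["pixels"][90:250,120:480,::-1]; cv2.imwrite("pics/crop1.png",cv2.resize(a,None,fx=2.2,fy=2.2,interpolation=cv2.INTER_CUBIC))
def rect(t,z,im,k=0):
    d=nets.trace(t,im)[k]; c=max(cv2.findContours(d["region"].astype(np.uint8),0,1)[0],key=cv2.contourArea)
    h=cv2.convexHull(c)[:,0]
    P=np.array([onz(im,u,v,z)[:2] for u,v in h])*1000
    return np.round(d["rect"]),cv2.minAreaRect(P.astype(np.float32)),d["confidence"]
for n,im in ims.items():
    for t,z in(("slate",.008),("tray",.04),("dish",.036)):
        for k in range(2):
            try: print(n,t,rect(t,z,im,k))
            except Exception as e: print(n,t,e)
# dish via blue floor
for n,im in ims.items():
    hsv=cv2.cvtColor(im["pixels"],cv2.COLOR_RGB2HSV)
    m=((hsv[...,0]>95)&(hsv[...,0]<120)&(hsv[...,1]>80)).astype(np.uint8)
    N,L,S,C=cv2.connectedComponentsWithStats(m)
    for i in range(1,N):
        if S[i,4]>500:
            cc=cv2.findContours((L==i).astype(np.uint8),0,1)[0][0]
            P=np.array([onz(im,u,v,.008)[:2] for u,v in cc[:,0]])*1000
            print(n,"blue",C[i].round(),cv2.fitEllipse(P.astype(np.float32)))
E
```

```text
top slate (array([408., 134., 469., 233.]), ((498.38714599609375, -312.3007507324219), (140.4412078857422, 240.44688415527344), 78.4604721069336), 0.76)
top slate list index out of range
top tray (array([249., 112., 375., 186.]), ((594.6311645507812, -3.9727020263671875), (295.7331848144531, 183.15234375), 87.50161743164062), 0.64)
top tray list index out of range
top dish (array([132., 160., 209., 236.]), ((508.4699401855469, 338.8804626464844), (181.96885681152344, 186.51573181152344), 88.61184692382812), 0.97)
top dish (array([155., 268., 239., 355.]), ((242.08981323242188, 280.47021484375), (185.9126434326172, 189.02774047851562), 42.17294692993164), 0.61)
side slate (array([269., 117., 359., 162.]), ((496.7706298828125, -303.32037353515625), (149.3603973388672, 239.8060302734375), 78.14410400390625), 0.89)
side slate list index out of range
side tray (array([203., 157., 306., 266.]), ((593.3755493164062, 14.834548950195312), (317.7272033691406, 180.333251953125), 88.115234375), 0.76)
side tray list index out of range
side dish (array([372., 283., 488., 388.]), ((240.546264648437
[... 285 characters left out ...]
1.7469482421875), (115.09415435791016, 185.88694763183594), 13.32961368560791)
top blue [173. 200.] ((505.85491943359375, 337.9638977050781), (99.68913269042969, 101.03041076660156), 6.686917781829834)
top blue [199. 310.] ((241.9767303466797, 280.54901123046875), (104.14048767089844, 104.54521942138672), 178.75753784179688)
side blue [308.  72.] ((567.6083374023438, -739.5428466796875), (144.35061645507812, 417.24468994140625), 6.934135437011719)
side blue [425. 338.] ((240.74415588378906, 282.5442199707031), (106.52630615234375, 106.92391204833984), 48.63894271850586)
side blue [271. 356.] ((504.65252685546875, 339.7164306640625), (106.34774780273438, 106.935791015625), 153.28419494628906)
```

View pics/crop1.png

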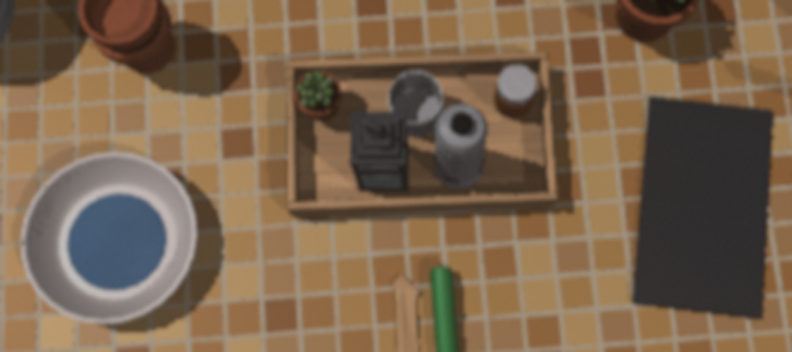

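The crop confirms it: the dish is white-rimmed with a blue floor (crop 112,240), the feeder's button is at (462,123), the lantern ring at (380,135), the tin at (415,97) and the slate at (705,208). I'll work out the tilted approach next: the tops would hit the gripper body from straight above, so I'll come in about 60° off vertical from the front.

```bash
cat >> h.py <<'E'
def tgt(psi,tilt,flip=1):
    p,t=np.radians([psi,tilt]); x=np.array([np.sin(t)*np.cos(p),np.sin(t)*np.sin(p),-np.cos(t)])
    y=flip*np.array([-np.sin(p),np.cos(p),0]); return R.from_matrix(np.c_[x,y,np.cross(x,y)])
def cur():
    s=ctrl.get_state(); q=np.array(s["orientation"]); return np.array(s["ee_pos"]),R.from_quat(q[[1,2,3,0]])
def need(pos,psi,tilt):
    p,o=cur(); print("shift",np.round((np.array(pos)-p)*1000,1))
    for f in(1,-1): print(f,"turn",np.round((tgt(psi,tilt,f)*o.inv()).as_rotvec(degrees=True),2))
E
python3 - <<'E'
from h import *
print(cur()[1].as_matrix().round(3)); need([.40,0,.28],-2.5,0); need([.40,0,.28],-2.5,60)
im=vision.get_image("top")
print("feeder",onz(im,330,146,.156),"lantern",onz(im,292.7,148,.155),"tin",onz(im,308.6,134,.058))
E
```

```text
[[-0.     0.437  0.9  ]
 [-0.     0.9   -0.437]
 [-1.    -0.    -0.   ]]
shift [ 149.  -517.3   48.7]
1 turn [ 0.   -0.   23.39]
-1 turn [  -0.     -0.   -156.61]
shift [ 149.  -517.3   48.7]
1 turn [-14.8  -58.54  21.2 ]
-1 turn [  78.67  -19.9  -137.64]
feeder [ 0.5616491 -0.0454204  0.156    ] lantern [0.56368618 0.03425215 0.155     ] tin [ 0.6285795  -0.00239102  0.058     ]
```

```bash
python3 -m handwheel '[[[40,-130,60],[-4,-15,5]],[[75,-260,60],[-8,-30,11]],[[149,-517,49],[-14.8,-58.5,21.2]],[[149,-517,49],[-14.8,-58.5,21.2]],[[149,-517,49],[-14.8,-58.5,21.2]],[[149,-517,49],[-14.8,-58.5,21.2]],[[149,-517,49],[-14.8,-58.5,21.2]],[[149,-517,49],[-14.8,-58.5,21.2]],[[149,-517,49],[-14.8,-58.5,21.2]],[[149,-517,49],[-14.8,-58.5,21.2]],[[149,-517,49],[-14.8,-58.5,21.2]],[[149,-517,49],[-14.8,-58.5,21.2]]]' 74
python3 -m handwheel '[[[0,0,0],[0,0,0]],[[0,0,0],[0,0,0]],[[0,0,0],[0,0,0]],[[0,0,0],[0,0,0]],[[0,0,0],[0,0,0]]]'
python3 - <<'E'
from h import *
s=ctrl.get_state(); print(np.round(s["q"],2)); need([.40,0,.28],-2.5,60)
im=vision.get_image("wrist"); save(im,"w1.png"); print(im["xyz"],rot(im).round(2).tolist())
for t,z in (("feeder",.008),("lantern",.008),("tin",.008)):
    for d in nets.landmark_of(t,im)[:2]:
        r,c=d["at"]; print(t,round(d["confidence"],2),int(r),int(c),onz(im,c,r,z).round(3))
    for d in nets.spot_in(t,im)[:1]: print(np.round(d["rect"]),d["confidence"])
E
```

```text
t: 3.65
ee_pos: [0.4474, 0.1106, 0.2287]
orientation: [0.964, 0.004, 0.263, -0.029]
contact_force: [0.3, 1.3, -0.9]
grip_width: 0.0629
t: 4.15
ee_pos: [0.4462, 0.1131, 0.2283]
orientation: [0.964, 0.003, 0.264, -0.027]
contact_force: [0.7, -0.6, -0.4]
grip_width: 0.0633
[ 0.05 -0.94  2.7  -0.26  0.37 -1.28]
shift [ -46.2 -113.1   51.7]
1 turn [ 0.46 -0.59  0.62]
-1 turn [-155.13    8.     90.72]
[0.28383687 0.12222458 0.23265936] [[0.05, 0.22, 0.97], [1.0, -0.0, -0.06], [-0.01, 0.98, -0.22]]
feeder 0.83 57 188 [ 0.561 -0.045  0.008]
[142.  53. 218. 189.] 0.85
lantern 0.83 55 267 [0.562 0.042 0.008]
lantern 0.3 94 166 [ 0.631 -0.11   0.008]
[224.  54. 294. 191.] 0.81
[218.  78. 231. 133.] 0.85
```

View pics/w1.png

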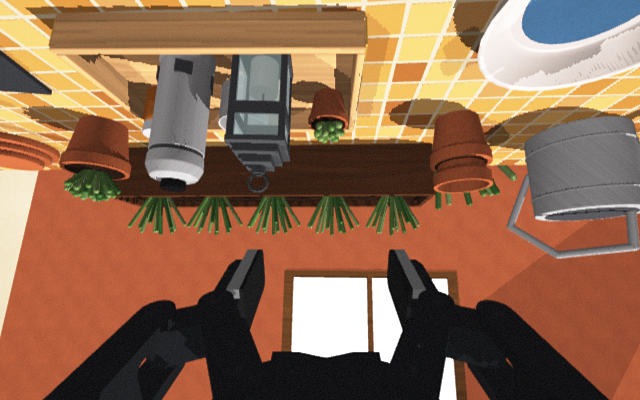

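The wrist view is inverted, with the camera below the tool: feeder at (180,120), lantern at (260,120), tin half hidden behind them at (224,100). Near-in reach is limited (q2 and q3 at their limits), so I'll go to a pregrasp farther out, in front of the feeder.

```bash
python3 -m handwheel '[[[20,-40,-15],[0,0,0]],[[44,-90,-40],[0.5,-0.6,0.6]],[[44,-130,-60],[0.5,-0.6,0.6]],[[44,-155,-75],[0.5,-0.6,0.6]],[[44,-155,-75],[0.5,-0.6,0.6]],[[44,-155,-75],[0.5,-0.6,0.6]],[[44,-155,-75],[0.5,-0.6,0.6]]]'
python3 - <<'E'
from h import *
s=ctrl.get_state(); print(np.round(s["q"],2)); need([.4926,-.042,.1325],-2.5,60)
im=vision.get_image("wrist"); save(im,"w2.png"); print(im["xyz"],rot(im).round(2).tolist())
def onx(u,v,x):
    d=ray(im,u,v); c=im["xyz"]; return c+d*(x-c[0])/d[0]
for t in ("feeder","lantern"):
    for d in nets.trace(t,im)[:1]:
        l,tp,r,b=d["rect"]; print(t,np.round(d["rect"]),round(d["confidence"],2))
        for row in range(int(tp)+8,int(b),15):
            c=np.flatnonzero(d["region"][row])
            if len(c): print(row,onx(c[0],row,.562).round(3),onx(c[-1],row,.562).round(3))
    for d in nets.landmark_of(t,im)[:1]:
        r,c=d["at"]; print(t,round(d["confidence"],2),onz(im,c,r,.008).round(3))
E
```

```text
t: 5.2
ee_pos: [0.4947, 0.0232, 0.1764]
orientation: [0.962, 0.007, 0.272, -0.017]
contact_force: [0.5, 0.3, -0.0]
grip_width: 0.0631
[-0.4  -0.71  2.7   1.1   0.35 -2.83]
shift [ -2.1 -65.2 -43.9]
1 turn [-0.36 -1.62 -0.4 ]
-1 turn [154.43  -5.96 -92.19]
[0.33227786 0.02926767 0.1837969 ] [[0.04, 0.24, 0.97], [1.0, -0.01, -0.03], [0.01, 0.97, -0.24]]
feeder [207.  68. 283. 239.] 0.56
75 [ 0.562 -0.075  0.01 ] [ 0.562 -0.017  0.012]
90 [ 0.562 -0.074  0.026] [ 0.562 -0.017  0.027]
105 [ 0.562 -0.073  0.04 ] [ 0.562 -0.017  0.042]
120 [ 0.562 -0.073  0.055] [ 0.562 -0.019  0.056]
135 [ 0.562 -0.073  0.069] [ 0.562 -0.018  0.07 ]
150 [ 0.562 -0.072  0.082] [ 0.562 -0.019  0.083]
165 [ 0.562 -0.073  0.095] [ 0.562 -0.018  0.096]
180 [ 0.562 -0.073  0.108] [ 0.562 -0.019  0.109]
195 [ 0.562 -0.073  0.121] [ 0.562 -0.019  0.122]
210 [ 0.562 -0.072  0.133] [ 0.562 -0.018  0.134]
225 [ 0.562 -0.066  0.145] [ 0.562 -0.022  0.146]
feeder 0.82 [ 0.562 -0.045  0.008]
lantern [316.  67. 391. 244.] 0.95
75 [0.562 0.012 0.013] [0.562 0.071 0.015]
90 [0.562 0.012 0.028] [0.562 0.072 0.03 ]
105 [0.562 0.013 0.043] [0.562 0.072 0.044]
120 [0.562 0.013 0.057] [0.562 0.072 0.058]
135 [0.562 0.013 0.071] [0.562 0.072 0.072]
150 [0.562 0.013 0.084] [0.562 0.072 0.085]
165 [0.562 0.013 0.097] [0.562 0.072 0.098]
180 [0.562 0.012 0.11 ] [0.562 0.071 0.111]
195 [0.562 0.012 0.122] [0.562 0.062 0.123]
210 [0.562 0.025 0.134] [0.562 0.05  0.135]
225 [0.562 0.031 0.146] [0.562 0.047 0.147]
240 [0.562 0.034 0.158] [0.562 0.044 0.158]
lantern 0.82 [0.564 0.039 0.008]
```

View pics/w2.png

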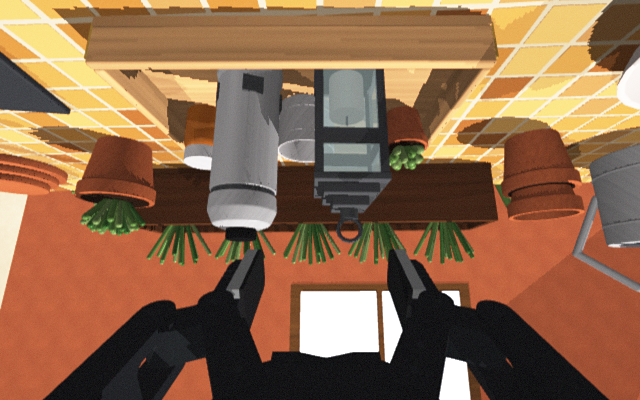

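Feeder axis about (.561,−.0455), lantern about (.563,.040), gap about 30 mm. At 60° the wrist runs to its limits (q5 and q6), so I'll use 45° with a slightly higher grip, which still clears the tops.

```bash
python3 -m handwheel '[[[0,-20,20],[0,8,0]],[[5,-40,20],[-0.4,13.4,-0.4]],[[10,-66,0],[-0.4,13.4,-0.4]],[[10,-66,-17],[-0.4,13.4,-0.4]],[[10,-66,-17],[-0.4,13.4,-0.4]],[[10,-66,-17],[-0.4,13.4,-0.4]],[[10,-66,-17],[-0.4,13.4,-0.4]]]'
python3 - <<'E'
from h import *
s=ctrl.get_state(); print(np.round(s["q"],2)); need([.505,-.043,.159],-2.5,45)
E
```

```text
t: 6.15
ee_pos: [0.5047, -0.0418, 0.1605]
orientation: [0.924, 0.003, 0.382, -0.022]
contact_force: [0.0, -0.1, 0.4]
grip_width: 0.0634
[-0.53 -0.51  2.51  0.7   0.52 -2.57]
shift [ 0.3 -1.2 -1.5]
1 turn [ 0.68  0.01 -0.07]
-1 turn [-126.79    6.21  126.86]
```

```bash
python3 -m handwheel '[[[-5,0,40],[0,8,0]],[[-10,0,80],[0.3,16,0]],[[-10,0,110],[0.5,24,0]],[[-10,0,130],[0.7,32,0]],[[-10,0,130],[0.7,40,0]],[[-10,0,130],[0.7,45,0]],[[-10,0,130],[0.7,45,0]]]'
python3 - <<'E'
from h import *
s=ctrl.get_state(); print(np.round(s["q"],2)); need([.505,-.043,.159],-2.5,45)
E
```

```text
t: 6.85
ee_pos: [0.4962, -0.0423, 0.2897]
orientation: [0.706, -0.001, 0.708, -0.02]
contact_force: [-0.0, -0.2, -0.2]
grip_width: 0.0632
[-0.31 -0.08  1.73 -0.03  1.49 -1.85]
shift [   8.8   -0.7 -130.7]
1 turn [-1.000e-02 -4.512e+01 -2.900e-01]
-1 turn [-68.02   4.76 164.91]
```

```bash
python3 -m handwheel '[[[0,0,-10],[0,-8,0]],[[3,0,-30],[0,-16,0]],[[6,0,-50],[0,-24,-0.2]],[[9,0,-80],[0,-32,-0.2]],[[9,-1,-110],[0,-40,-0.3]],[[9,-1,-130],[0,-45,-0.3]],[[9,-1,-130],[0,-45,-0.3]],[[9,-1,-130],[0,-45,-0.3]]]'
python3 - <<'E'
from h import *
s=ctrl.get_state(); print(np.round(s["q"],2)); need([.576,-.046,.088],-2.5,45)
E
```

```text
t: 7.65
ee_pos: [0.5033, -0.044, 0.1605]
orientation: [0.924, 0.009, 0.383, -0.021]
contact_force: [0.5, -0.6, -0.6]
grip_width: 0.0629
[-0.55 -0.51  2.51  0.72  0.54 -2.58]
shift [ 72.7  -2.  -72.5]
1 turn [-0.06 -0.03  0.12]
-1 turn [ 127.03   -5.61 -127.22]
```

Now I'll advance along the tool axis to the feeder, then close.

```bash
python3 -m handwheel '[[[15,0,-15],[0,0,0]],[[30,-1,-30],[0,0,0]],[[45,-1,-45],[0,0,0]],[[60,-2,-60],[0,0,0]],[[72,-2,-72],[0,0,0]],[[72,-2,-72],[0,0,0]],[[72,-2,-72],[0,0,0]]]'
python3 - <<'E'
from h import *
s=ctrl.get_state(); print(np.round(s["q"],2),np.round(s["contact_force"],1)); need([.576,-.046,.088],-2.5,45)
im=vision.get_image("wrist"); save(im,"w3.png")
E
```

```text
t: 8.35
ee_pos: [0.578, -0.0449, 0.094]
orientation: [0.923, 0.009, 0.384, -0.02]
contact_force: [0.7, -0.4, 0.8]
grip_width: 0.0632
[-0.43 -0.05  2.33  1.15  0.3  -2.99] [ 0.7 -0.4  0.8]
shift [-2.  -1.1 -6. ]
1 turn [-0.01 -0.18  0.05]
-1 turn [ 126.93   -5.59 -127.45]
```

View pics/w3.png

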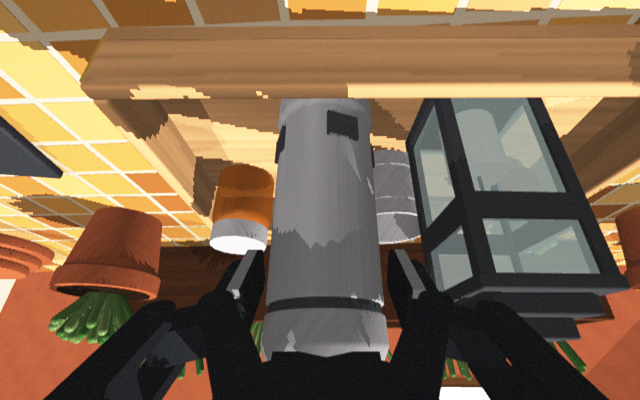

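View: the feeder sits between the pads (col 325) and the lantern is clear on the right, but q6 is near its limit. I'll swing the tool yaw by −10° about the feeder and lower it.

```bash
python3 -m handwheel '[[[-1,-1,0],[0,0,-5]],[[-2,-3,0],[0,0,-10]],[[-3,-4,-4],[0,0,-10]],[[-3,-4,-7],[0,0,-10]],[[-3,-4,-7],[0,0,-10]],[[-3,-4,-7],[0,0,-10]]]'
python3 - <<'E'
from h import *
s=ctrl.get_state(); print(np.round(s["q"],2),np.round(s["contact_force"],1)); need([.575,-.049,.087],-12.5,45)
E
```

```text
t: 9.0
ee_pos: [0.5697, -0.0556, 0.0948]
orientation: [0.916, 0.047, 0.387, -0.093]
contact_force: [-0.5, 1.3, 1.5]
grip_width: 0.0629
[-0.38 -0.07  2.34  0.83  0.17 -2.51] [-0.5  1.3  1.5]
shift [ 5.3  6.6 -7.8]
1 turn [-0.94 -0.75 -0.54]
-1 turn [ 123.45  -25.9  -128.2 ]
```

```bash
python3 -c "
from h import *
need([.573,-.048,.090],-12.5,35)"
```

```text
shift [ 3.3  7.6 -4.8]
1 turn [ 1.18  9.03 -0.47]
-1 turn [ 112.13  -23.37 -138.76]
```

```bash
python3 -m handwheel '[[[1,4,0],[0.6,4.5,-0.2]],[[3,7.5,0],[1.2,9,-0.5]],[[3,7.5,-3],[1.2,9,-0.5]],[[3,7.5,-5],[1.2,9,-0.5]],[[3,7.5,-5],[1.2,9,-0.5]],[[3,7.5,-5],[1.2,9,-0.5]]]'
python3 - <<'E'
from h import *
s=ctrl.get_state(); print(np.round(s["q"],2),np.round(s["contact_force"],1)); need([.573,-.048,.090],-12.5,35)
im=vision.get_image("wrist"); save(im,"w4.png")
E
```

```text
t: 9.6
ee_pos: [0.5727, -0.0483, 0.0891]
orientation: [0.882, 0.051, 0.458, -0.097]
contact_force: [1.3, -0.7, 4.7]
grip_width: 0.0635
[-0.33 -0.02  2.22  0.19  0.34 -1.84] [ 1.3 -0.7  4.7]
shift [0.3 0.3 0.9]
1 turn [-0.05  0.07  0.07]
-1 turn [ 100.82  -22.33 -147.31]
```

View pics/w4.png

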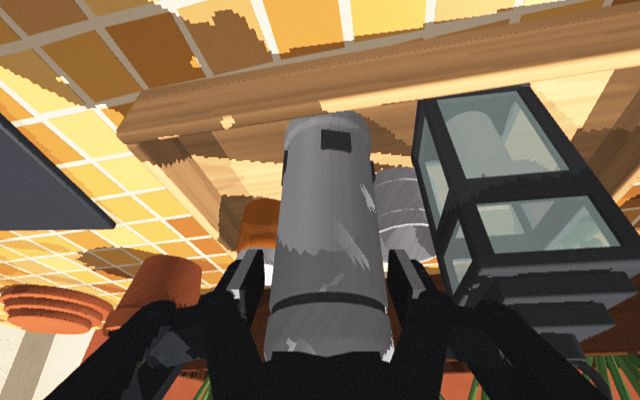

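The pads straddle the feeder symmetrically (cols 265–390). Fz of 4.7 N suggests the body just touches the button, so I'll rise 3 mm and then close.

```bash
python3 -m handwheel '[[[0,0,3],[0,0,0]],[[0,0,3],[0,0,0]]]'; python3 -m handwheel '[[[0,0,0],[0,0,0]],[[0,0,0],[0,0,0]],[[0,0,0],[0,0,0]],[[0,0,0],[0,0,0]],[[0,0,0],[0,0,0]]]' 40
python3 -m handwheel '[[[0,0,6],[0,0,0]],[[0,0,15],[0,0,0]],[[0,0,25],[0,0,0]],[[0,0,25],[0,0,0]]]'
```

```text
t: 9.85
ee_pos: [0.5714, -0.0477, 0.0908]
orientation: [0.881, 0.051, 0.46, -0.096]
contact_force: [0.1, 0.0, 0.7]
grip_width: 0.0635
t: 10.35
ee_pos: [0.5718, -0.0478, 0.0909]
orientation: [0.881, 0.051, 0.46, -0.097]
contact_force: [-1.2, 0.6, -0.5]
grip_width: 0.0502
t: 10.75
ee_pos: [0.5737, -0.0486, 0.1191]
orientation: [0.882, 0.05, 0.458, -0.097]
contact_force: [-0.9, -0.7, -2.5]
grip_width: 0.05
```

```bash
python3 -m handwheel '[[[0,0,25],[0,0,0]],[[0,-15,50],[0,0,0]],[[0,-45,60],[0,0,-3]],[[0,-80,60],[0,0,-7]],[[0,-115,60],[0,0,-11]],[[-2,-150,60],[0,0,-15]],[[-3,-185,60],[0,0,-19]],[[-4,-220,60],[0,0,-23]],[[-5,-255,60],[0,0,-26]],[[-5,-275,55],[0,0,-27.5]],[[-5,-281,50],[0,0,-27.5]],[[-5,-281,50],[0,0,-27.5]]]'
python3 - <<'E'
from h import *
s=ctrl.get_state(); print(np.round(s["q"],2),np.round(s["contact_force"],1)); need([.569,-.330,.091],-40,35)
im=vision.get_image("top"); save(im,"t5.png",(240,90,500,290),2)
print([onz(im,d["at"][1],d["at"][0],.095) for d in nets.landmark_of("feeder",im)[:1]])
E
```

```text
t: 11.95
ee_pos: [0.5663, -0.3288, 0.1648]
orientation: [0.832, 0.159, 0.436, -0.303]
contact_force: [-0.5, 0.3, -3.2]
grip_width: 0.0499
[-0.71  0.06  1.96  0.02  0.52 -1.6 ] [-0.5  0.3 -3.2]
shift [  2.7  -1.2 -73.8]
1 turn [-0.19 -0.18  0.06]
-1 turn [  78.79  -66.14 -147.63]
[array([ 0.59923254, -0.09676827,  0.095     ])]
```

View pics/t5.png

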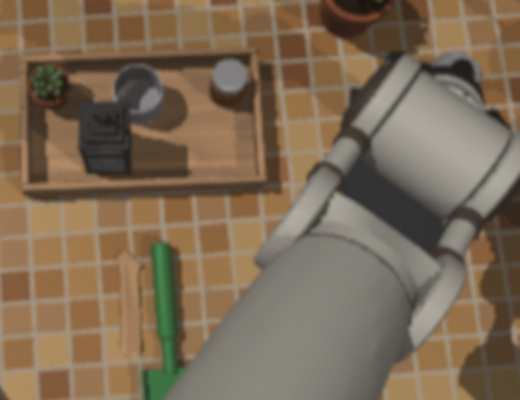

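The feeder is out and held, and the rest of the tray is undisturbed (lantern 108,135; tin 138,92; jar 230,80 in the crop). Lowering.

```bash
python3 -m handwheel '[[[1,0,-20],[0,0,0]],[[2,-1,-45],[0,0,0]],[[2.7,-1,-62],[0,0,0]],[[2.7,-1,-69],[0,0,0]],[[2.7,-1,-71],[0,0,0]],[[2.7,-1,-73],[0,0,0]],[[2.7,-1,-73],[0,0,0]],[[2.7,-1,-73],[0,0,0]]]'
```

```text
t: 12.85
ee_pos: [0.5705, -0.3304, 0.0947]
orientation: [0.834, 0.158, 0.434, -0.304]
contact_force: [0.1, 0.4, -3.4]
grip_width: 0.0499
```

```bash
python3 -m handwheel '[[[0,0,-1],[0,0,0]],[[0,0,-2],[0,0,0]],[[0,0,-3],[0,0,0]],[[0,0,-3],[0,0,0]]]'
```

```text
t: 13.25
ee_pos: [0.5703, -0.3303, 0.091]
orientation: [0.833, 0.158, 0.434, -0.304]
contact_force: [-0.4, -0.4, -0.1]
grip_width: 0.0501
```

```bash
python3 -m handwheel '[[[0,0,-1],[0,0,0]],[[0,0,-2],[0,0,0]],[[0,0,-2],[0,0,0]]]'
```

```text
t: 13.55
ee_pos: [0.5711, -0.3309, 0.091]
orientation: [0.834, 0.158, 0.433, -0.304]
contact_force: [-7.2, 5.3, 11.5]
grip_width: 0.05
```

```bash
python3 -m handwheel '[[[0,0,1.5],[0,0,0]],[[0,0,1.5],[0,0,0]]]'; python3 -m handwheel '[[[0,0,0],[0,0,0]],[[0,0,0],[0,0,0]],[[0,0,0],[0,0,0]],[[0,0,0],[0,0,0]],[[-9,7,16],[0,0,0]],[[-18,15,33],[0,0,0]],[[-35,30,66],[0,0,0]],[[-53,44,98],[0,0,0]],[[-60,60,115],[0,0,0]]]' 74
python3 - <<'E'
from h import *
for n in("side","top"):
    im=vision.get_image(n)
    for t in("feeder","lantern"):
        for d in nets.landmark_of(t,im)[:2]: print(n,t,round(d["confidence"],2),onz(im,d["at"][1],d["at"][0],.012).round(3))
g=.563,.040,.103
for tilt in(35,40):
    d=tgt(-2.5,tilt).as_matrix()[:,0]; p=np.array(g)+d*.021; print(tilt,p.round(4)); need(p-d*.1,-2.5,tilt)
E
```

```text
t: 13.75
ee_pos: [0.5705, -0.3305, 0.0909]
orientation: [0.834, 0.158, 0.434, -0.304]
contact_force: [-0.6, 1.3, 3.4]
grip_width: 0.0502
t: 14.65
ee_pos: [0.5098, -0.2705, 0.2081]
orientation: [0.834, 0.158, 0.433, -0.304]
contact_force: [-0.5, -0.5, 0.5]
grip_width: 0.0631
side feeder 0.64 [ 0.564 -0.311  0.012]
side lantern 0.66 [0.566 0.038 0.012]
top feeder 0.59 [ 0.563 -0.316  0.012]
top lantern 0.69 [0.56  0.037 0.012]
35 [0.575  0.0395 0.0858]
shift [  8.2 312.  -35.4]
1 turn [-0.1  -0.22 37.55]
-1 turn [  82.53  -32.12 -120.29]
40 [0.5765 0.0394 0.0869]
shift [  2.7 312.2 -39.6]
1 turn [-1.95 -4.97 37.52]
-1 turn [  87.99  -34.25 -117.01]
```

Feeder on the slate at about (.563,−.315), inside the limits. Now the lantern, at a 40° tilt.

```bash
python3 -m handwheel '[[[0,40,0],[0,0,6]],[[0,80,0],[0,0,12]],[[0,120,0],[-0.5,-1.5,18]],[[0,160,0],[-1,-2.5,24]],[[0,200,-10],[-1.5,-4,30]],[[0,240,-20],[-2,-5,37.5]],[[0,280,-35],[-2,-5,37.5]],[[3,312,-46],[-2,-5,37.5]],[[3,312,-46],[-2,-5,37.5]],[[3,312,-46],[-2,-5,37.5]]]'
python3 - <<'E'
from h import *
s=ctrl.get_state(); print(np.round(s["q"],2),np.round(s["contact_force"],1)); need([.5765,.0394,.0839],-2.5,40)
im=vision.get_image("wrist"); save(im,"w6.png")
d=nets.trace("lantern",im)[0]; 
f=lambda u,v,x:(lambda r,c:c+r*(x-c[0])/r[0])(ray(im,u,v),np.array(im["xyz"]))
for row in range(int(d["rect"][1])+10,int(d["rect"][3]),20):
    c=np.flatnonzero(d["region"][row]); print(row,c[0],c[-1],f(c[0],row,.536).round(3),f(c[-1],row,.536).round(3))
E
```

```text
t: 15.95
ee_pos: [0.5124, 0.0426, 0.1573]
orientation: [0.906, 0.009, 0.422, -0.019]
contact_force: [0.5, -0.2, -0.0]
grip_width: 0.0629
[-0.22 -0.41  2.41  0.26  0.46 -1.95] [ 0.5 -0.2 -0. ]
shift [ 64.1  -3.2 -73.4]
1 turn [ 0.03  0.02 -0.09]
-1 turn [-115.56    4.98  137.8 ]Traceback (most recent call last):
  File "<stdin>", line 4, in <module>
IndexError: list index out of range
```

View pics/w6.png

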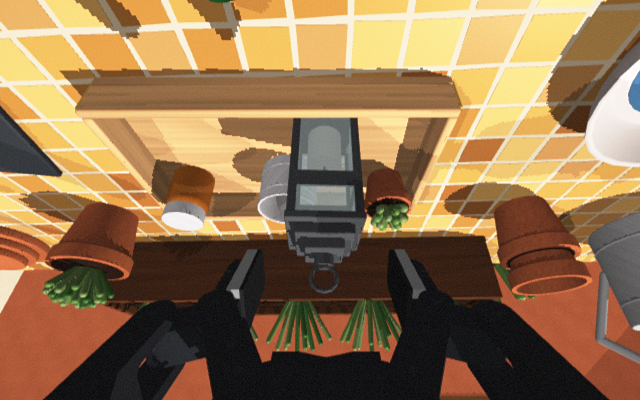

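The lantern is centred (col 323 between the fingers at 263 and 388) and square to the jaws. Advancing.

```bash
python3 -m handwheel '[[[16,-1,-18],[0,0,0]],[[32,-1.5,-36],[0,0,0]],[[48,-2,-54],[0,0,0]],[[58,-3,-66],[0,0,0]],[[62,-3,-70],[0,0,0]],[[62,-3,-70],[0,0,0]],[[62,-3,-70],[0,0,0]]]'
python3 -c "
from h import *
s=ctrl.get_state(); print(np.round(s['q'],2)); need([.5765,.0394,.0839],-2.5,40)"
```

```text
t: 16.75
ee_pos: [0.5752, 0.0382, 0.0897]
orientation: [0.907, 0.009, 0.421, -0.021]
contact_force: [-0.4, 0.1, 0.3]
grip_width: 0.0631
[-0.2  -0.04  2.28  0.45  0.22 -2.13]
shift [ 1.3  1.2 -5.8]
1 turn [0.05 0.25 0.08]
-1 turn [ 115.87   -5.18 -137.61]
```

```bash
python3 -m handwheel '[[[0,0.5,-2],[0,0,0]],[[0,1,-4],[0,0,0]],[[0,1,-4],[0,0,0]],[[0,1,-4],[0,0,0]]]'; python3 -m handwheel '[[[0,0,0],[0,0,0]],[[0,0,0],[0,0,0]],[[0,0,0],[0,0,0]],[[0,0,0],[0,0,0]],[[0,0,0],[0,0,0]]]' 42
python3 -c "
from h import *
s=ctrl.get_state(); print(np.round(s['q'],2))"
```

```text
t: 17.15
ee_pos: [0.5748, 0.0401, 0.0851]
orientation: [0.907, 0.009, 0.421, -0.02]
contact_force: [0.4, 0.3, -0.5]
grip_width: 0.0631
t: 17.65
ee_pos: [0.5753, 0.0398, 0.0854]
orientation: [0.907, 0.009, 0.421, -0.02]
contact_force: [-0.6, -0.4, 3.1]
grip_width: 0.0549
[-0.19 -0.03  2.28  0.47  0.21 -2.14]
```

```bash
python3 -m handwheel '[[[0,0,8],[0,0,0]],[[0,0,20],[0,0,0]],[[0,0,45],[0,0,0]],[[-2,-5,70],[0,0,0]],[[-8,-30,88],[0,0,-4]],[[-18,-65,90],[0,0,-8]],[[-28,-100,90],[0,0,-12]],[[-38,-135,90],[0,0,-16]],[[-48,-170,90],[0,0,-20]],[[-58,-205,90],[0,0,-24]],[[-68,-240,90],[0,0,-28]],[[-78,-275,90],[0,0,-32]]]'
python3 - <<'E'
from h import *
s=ctrl.get_state(); print(np.round(s["q"],2)); need([.4775,-.311,.0855],-40,40)
E
```

```text
t: 18.85
ee_pos: [0.4952, -0.2353, 0.1729]
orientation: [0.865, 0.126, 0.404, -0.27]
contact_force: [1.1, 0.6, -2.4]
grip_width: 0.055
[-0.7  -0.31  2.31  0.14  0.45 -1.77]
shift [-17.7 -75.7 -87.4]
1 turn [-0.02 -0.04 -5.34]
-1 turn [-89.92  68.58 134.73]
```

```bash
python3 -m handwheel '[[[-7,-30,0],[0,0,-2]],[[-14,-60,0],[0,0,-4]],[[-18,-76,-5],[0,0,-5.3]],[[-18,-76,-25],[0,0,-5.3]],[[-18,-76,-50],[0,0,-5.3]],[[-18,-76,-70],[0,0,-5.3]],[[-18,-76,-80],[0,0,-5.3]],[[-18,-76,-83],[0,0,-5.3]],[[-18,-76,-85],[0,0,-5.3]],[[-18,-76,-85],[0,0,-5.3]],[[-18,-76,-85],[0,0,-5.3]]]'
python3 - <<'E'
from h import *
s=ctrl.get_state(); print(np.round(s["q"],2)); need([.4775,-.311,.0855],-40,40)
E
```

```text
t: 19.95
ee_pos: [0.4793, -0.3113, 0.0907]
orientation: [0.853, 0.143, 0.396, -0.309]
contact_force: [0.6, -0.4, -2.4]
grip_width: 0.0548
[-0.84 -0.05  2.29  0.43  0.22 -2.1 ]
shift [-1.8  0.3 -5.2]
1 turn [ 0.2   0.18 -0.2 ]
-1 turn [-88.89  74.38 137.48]
```

```bash
python3 -m handwheel '[[[0,0,-2],[0,0,0]],[[0,0,-3],[0,0,0]],[[0,0,-4],[0,0,0]],[[0,0,-5],[0,0,0]],[[0,0,-5],[0,0,0]]]'
```

```text
t: 20.45
ee_pos: [0.4792, -0.3114, 0.0854]
orientation: [0.853, 0.143, 0.396, -0.309]
contact_force: [-0.0, 0.1, -0.1]
grip_width: 0.0547
```

```bash
python3 -m handwheel '[[[0,0,0],[0,0,0]],[[0,0,0],[0,0,0]],[[0,0,0],[0,0,0]],[[0,0,0],[0,0,0]],[[-8,6,12],[0,0,0]],[[-18,15,28],[0,0,0]],[[-35,30,55],[0,0,0]],[[-50,45,85],[0,0,0]],[[-55,55,120],[0,0,0]]]' 74
python3 - <<'E'
from h import *
a=vision.get_image("side"); b=vision.get_image("top")
save(a,"s7.png",(200,90,380,290),3)
for n,im in(("side",a),("top",b)):
    for t in("feeder","lantern","tin"):
        for d in nets.landmark_of(t,im)[:1]: print(n,t,round(d["confidence"],2),onz(im,d["at"][1],d["at"][0],.010).round(3))
    d=nets.trace("tin",im)
    if d: print(np.round(d[0]["rect"]),d[0]["confidence"],onz(im,(d[0]["rect"][0]+d[0]["rect"][2])/2,d[0]["rect"][1]+8,.058))
need([.63,-.003,.22],-2.5,0)
print(np.round(ctrl.get_state()["q"],2))
E
```

```text
t: 21.35
ee_pos: [0.4222, -0.2546, 0.2041]
orientation: [0.852, 0.144, 0.397, -0.309]
contact_force: [0.8, -1.1, -0.3]
grip_width: 0.0632
side feeder 0.83 [ 0.564 -0.318  0.01 ]
side lantern 0.86 [ 0.47 -0.3   0.01]
side tin 0.78 [0.626 0.    0.01 ]
[233. 184. 259. 213.] 0.92 [ 6.23988827e-01 -2.65875536e-04  5.80000000e-02]
top feeder 0.84 [ 0.564 -0.314  0.01 ]
top lantern 0.56 [ 0.466 -0.305  0.01 ]
top tin 0.79 [0.631 0.001 0.01 ]
[295. 119. 322. 151.] 0.62 [ 0.64622648 -0.00331614  0.058     ]
shift [206.5 252.7  16.8]
1 turn [14.7  37.96 35.77]
-1 turn [  48.51  -18.78 -135.36]
[-0.85 -0.58  2.42  0.18  0.62 -1.84]
```

View pics/s7.png

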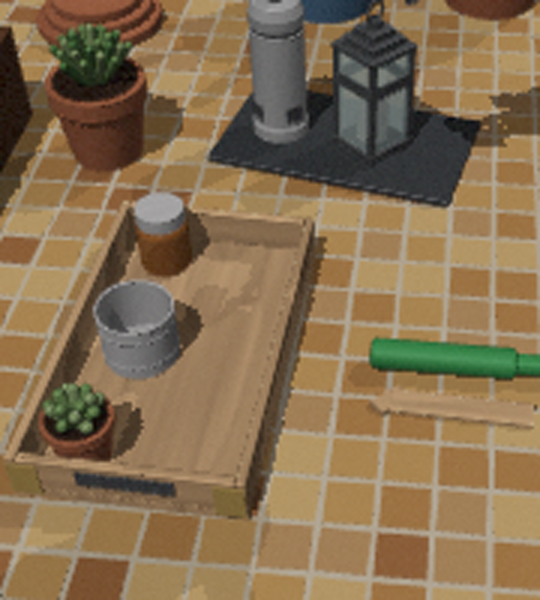

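Both stand upright on the slate: feeder at crop (275,100), lantern at (372,105). The tin at (138,330) is now free. I'll go above it with the tool vertical.

```bash
python3 -m handwheel '[[[5,40,20],[2,5,5]],[[25,80,25],[4,10,10]],[[50,120,25],[6,15,15]],[[85,155,25],[8,20,19]],[[120,190,25],[10,26,24]],[[155,220,25],[12,31,29]],[[185,243,20],[14,36,34]],[[206,252,17],[14.7,38,35.8]],[[206,252,17],[14.7,38,35.8]],[[206,252,17],[14.7,38,35.8]],[[206,252,17],[14.7,38,35.8]]]' 100
python3 - <<'E'
from h import *
need([.629,-.001,.16],-2.5,0)
print(np.round(ctrl.get_state()["q"],2))
im=vision.get_image("wrist"); save(im,"w8.png"); print(im["xyz"])
for d in nets.landmark_of("tin",im)[:1]: print(d["at"],onz(im,d["at"][1],d["at"][0],.008))
for d in nets.trace("tin",im)[:1]: print(d["rect"])
for d in (.629,-.001,.058),(.629,-.001,.008): print(proj(im,d))
E
```

```text
t: 22.95
ee_pos: [0.6291, -0.0044, 0.2217]
orientation: [0.708, 0.015, 0.706, -0.016]
contact_force: [0.5, 0.8, 0.7]
grip_width: 0.0854
shift [ -0.1   3.4 -61.7]
1 turn [ 0.03  0.12 -0.01]
-1 turn [-1.9000e-01  5.0000e-02  1.7999e+02]
[-0.2   0.3   1.45 -0.    1.39 -1.73]
[ 0.5506455  -0.00072919  0.36327477]
[168.4, 328.1] [ 0.62457599 -0.00091542  0.008     ]
[297.9, 147.1, 356.4, 207.4]
(np.float64(328.5760736251581), np.float64(182.38386408522257))
(np.float64(328.18051675418866), np.float64(172.0256548015708))
```

View pics/w8.png

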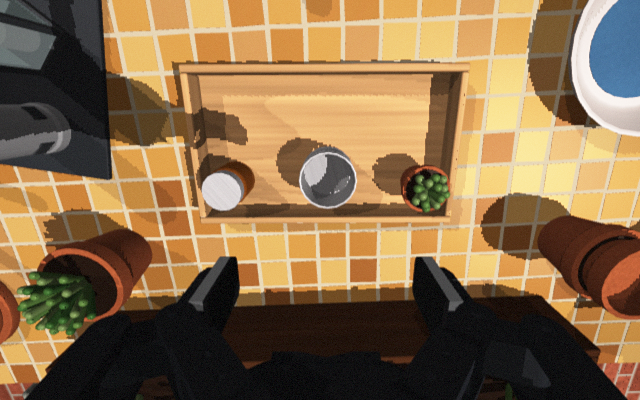

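The tin's rim circle is centred at (328,180), so its position is about (.627,−.001), clear of the jar (222,190) and the succulent (427,190). Descending.

```bash
python3 -m handwheel '[[[-1,2,-40],[0,0,0]],[[-2,3.4,-80],[0,0,0]],[[-2,3.4,-110],[0,0,0]],[[-2,3.4,-140],[0,0,0]],[[-2,3.4,-165],[0,0,0]],[[-2,3.4,-185],[0,0,0]],[[-2,3.4,-196],[0,0,0]],[[-2,3.4,-199],[0,0,0]],[[-2,3.4,-199],[0,0,0]],[[-2,3.4,-199],[0,0,0]]]'
python3 -m handwheel '[[[0,0,0],[0,0,0]],[[0,0,0],[0,0,0]],[[0,0,0],[0,0,0]],[[0,0,0],[0,0,0]],[[0,0,0],[0,0,0]],[[0,0,0],[0,0,0]]]' 50
python3 -m handwheel '[[[0,0,8],[0,0,0]],[[0,0,20],[0,0,0]],[[0,0,20],[0,0,0]]]'
```

```text
t: 24.1
ee_pos: [0.629, -0.0009, 0.0245]
orientation: [0.709, 0.015, 0.705, -0.015]
contact_force: [-0.9, -0.2, 0.6]
grip_width: 0.0858
t: 24.7
ee_pos: [0.6293, -0.0009, 0.0247]
orientation: [0.709, 0.015, 0.705, -0.015]
contact_force: [-0.2, -0.2, 6.4]
grip_width: 0.0603
t: 25.0
ee_pos: [0.6295, -0.0009, 0.0453]
orientation: [0.709, 0.015, 0.705, -0.015]
contact_force: [0.1, -0.5, -0.7]
grip_width: 0.0601
```

```bash
python3 -m handwheel '[[[0,0,25],[0,0,0]],[[0,0,55],[0,0,0]],[[-10,25,80],[0,0,0]],[[-25,65,85],[0,0,0]],[[-40,105,85],[0,0,0]],[[-55,145,85],[0,0,0]],[[-70,190,85],[0,0,0]],[[-85,235,85],[0,0,0]],[[-100,280,85],[0,0,0]],[[-114,315,80],[0,0,0]],[[-122,338,70],[0,0,0]],[[-122.5,340,60],[0,0,0]]]'
python3 - <<'E'
from h import *
need([.507,.339,.026],-2.5,0)
im=vision.get_image("wrist")
for d in nets.trace("dish",im)[:2]: print(np.round(d["rect"]),d["confidence"])
hsv=cv2.cvtColor(im["pixels"],cv2.COLOR_RGB2HSV)
save(im,"w9.png"); print(proj(im,(.5055,.339,.008)),proj(im,(.5055,.339,.036)))
E
```

```text
t: 26.2
ee_pos: [0.504, 0.3421, 0.1028]
orientation: [0.708, 0.014, 0.706, -0.013]
contact_force: [0.0, -0.2, -0.7]
grip_width: 0.0599
shift [  3.   -3.1 -76.8]
1 turn [-0.03  0.16 -0.28]
-1 turn [-2.4000e-01 -5.0000e-02  1.7972e+02]
[191.  79. 448. 277.] 0.56
(np.float64(321.4698304869208), np.float64(205.25639522019088)) (np.float64(321.0197811824094), np.float64(217.43908030769688))
```

View pics/w9.png

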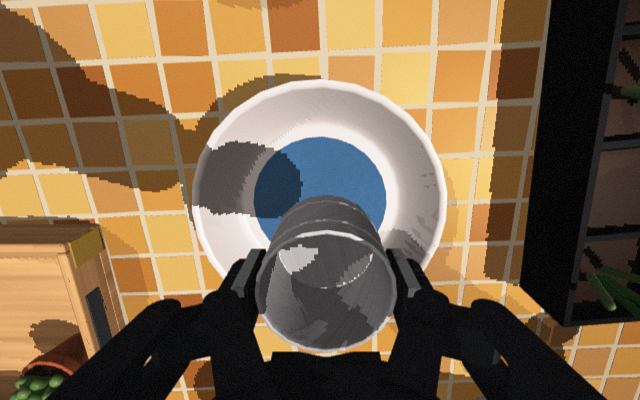

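The tin is gripped upright over the white and blue dish. The floor's centre at about (320,204) matches the prediction (321,205). Lowering.

```bash
python3 -m handwheel '[[[3,-3,-20],[0,0,0]],[[3,-3,-40],[0,0,0]],[[3,-3,-58],[0,0,0]],[[3,-3,-68],[0,0,0]],[[3,-3,-73],[0,0,0]],[[3,-3,-76],[0,0,0]],[[3,-3,-77],[0,0,0]],[[3,-3,-77],[0,0,0]]]'
```

```text
t: 27.1
ee_pos: [0.509, 0.3365, 0.0267]
orientation: [0.708, 0.015, 0.706, -0.015]
contact_force: [0.4, 0.3, -0.4]
grip_width: 0.0603
```

```bash
python3 -m handwheel '[[[0,0,-1],[0,0,0]],[[0,0,-2],[0,0,0]],[[0,0,-2],[0,0,0]]]'
```

```text
t: 27.4
ee_pos: [0.5088, 0.3366, 0.0247]
orientation: [0.708, 0.015, 0.706, -0.015]
contact_force: [-1.4, -0.7, 3.0]
grip_width: 0.0601
```

```bash
python3 -m handwheel '[[[0,0,0],[0,0,0]],[[0,0,0],[0,0,0]],[[0,0,0],[0,0,0]],[[0,0,0],[0,0,0]],[[0,0,10],[0,0,0]],[[0,0,30],[0,0,0]],[[0,0,70],[0,0,0]],[[-5,-40,110],[0,0,0]],[[-20,-90,150],[0,0,0]],[[-40,-130,170],[0,0,0]]]' 84
python3 - <<'E'
from h import *
a=vision.get_image("side"); b=vision.get_image("top")
save(a,"s10.png",(190,90,490,400),2)
for n,im in(("side",a),("top",b)):
    for t in("feeder","lantern","tin"):
        for d in nets.landmark_of(t,im)[:2]: print(n,t,round(d["confidence"],2),onz(im,d["at"][1],d["at"][0],.010).round(3))
need(np.array([.4792,-.3114,.0880])+[-.064,.054,.100],-40,40)
E
```

```text
t: 28.4
ee_pos: [0.4767, 0.2223, 0.1873]
orientation: [0.709, 0.015, 0.704, -0.015]
contact_force: [0.7, -0.5, 0.2]
grip_width: 0.0722
side lantern 0.57 [ 0.47  -0.286  0.01 ]
side tin 0.62 [0.507 0.341 0.01 ]
top feeder 0.96 [ 0.564 -0.32   0.01 ]
top feeder 0.32 [ 0.601 -0.004  0.01 ]
top lantern 0.63 [ 0.473 -0.301  0.01 ]
top tin 0.64 [0.509 0.34  0.01 ]
shift [ -60.1 -481.2    5.1]
1 turn [-14.67 -37.93 -36.05]
-1 turn [-48.45  18.82 135.06]
```

View pics/s10.png

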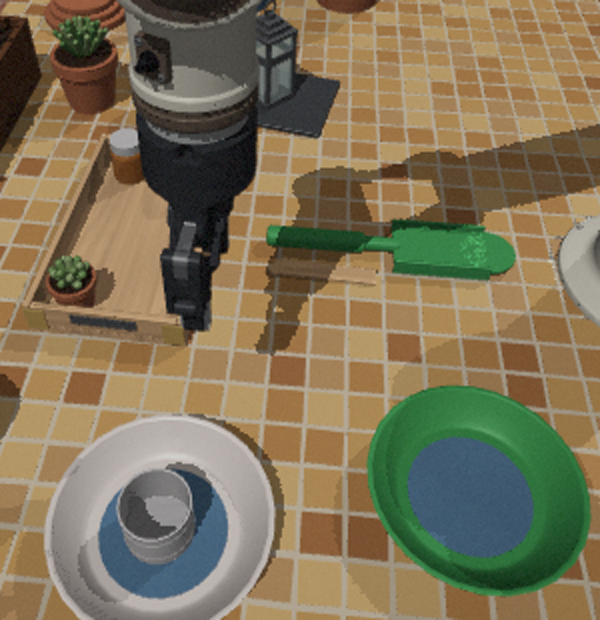

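The tin stands upright near the dish centre, about (.507,.340) against (.5055,.339). Now back to the lantern.

```bash
python3 -m handwheel '[[[0,-45,30],[-1,-3,-3]],[[0,-90,45],[-3,-7,-6]],[[0,-135,45],[-4,-10,-10]],[[-5,-180,45],[-6,-15,-14]],[[-10,-225,45],[-7,-19,-18]],[[-15,-270,45],[-9,-23,-22]],[[-20,-315,45],[-10,-27,-25]],[[-30,-360,45],[-12,-31,-29]],[[-40,-405,40],[-13,-34,-33]],[[-50,-445,25],[-14.7,-38,-36]],[[-60,-481,8],[-14.7,-38,-36]],[[-60,-481,5],[-14.7,-38,-36]]]' 74
python3 -m handwheel '[[[0,0,0],[0,0,0]],[[0,0,0],[0,0,0]],[[0,0,0],[0,0,0]]]'
python3 - <<'E'
from h import *
print(np.round(ctrl.get_state()["q"],2)); need(np.array([.4792,-.3114,.0870]),-40,40)
im=vision.get_image("wrist"); save(im,"w11.png")
E
```

```text
t: 30.0
ee_pos: [0.4131, -0.2606, 0.1861]
orientation: [0.85, 0.146, 0.397, -0.312]
contact_force: [0.1, 1.0, -0.6]
grip_width: 0.0635
t: 30.3
ee_pos: [0.4168, -0.2568, 0.1897]
orientation: [0.853, 0.144, 0.396, -0.309]
contact_force: [-0.0, 0.9, -0.8]
grip_width: 0.063
[-0.87 -0.58  2.45  0.21  0.59 -1.88]
shift [  62.4  -54.6 -102.7]
1 turn [ 0.12  0.2  -0.18]
-1 turn [-88.93  74.33 137.57]
```

View pics/w11.png

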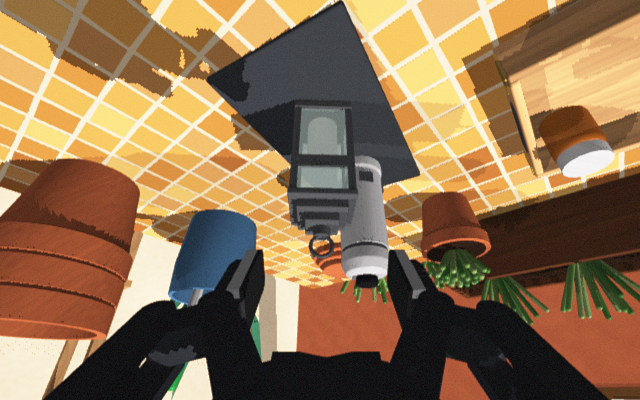

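The lantern is centred (col 322) and the feeder stands clear behind it. Advance, grip, lift.

```bash
python3 -m handwheel '[[[15,-13,-25],[0,0,0]],[[30,-26,-50],[0,0,0]],[[45,-39,-75],[0,0,0]],[[56,-49,-93],[0,0,0]],[[62,-54.5,-103],[0,0,0]],[[62,-54.5,-104],[0,0,0]],[[62,-54.5,-104],[0,0,0]],[[62,-54.5,-104],[0,0,0]]]'
python3 -m handwheel '[[[0,0,0],[0,0,0]],[[0,0,0],[0,0,0]],[[0,0,0],[0,0,0]],[[0,0,0],[0,0,0]],[[0,0,0],[0,0,0]]]' 42
python3 -m handwheel '[[[0,0,8],[0,0,0]],[[0,0,20],[0,0,0]],[[0,0,45],[0,0,0]],[[0,0,75],[0,0,0]],[[0,0,90],[0,0,0]],[[0,0,90],[0,0,0]]]'
python3 - <<'E'
from h import *
print(np.round(ctrl.get_state()["q"],2)); need([.5753,.0398,.0854],-2.5,40)
E
```

```text
t: 31.15
ee_pos: [0.4782, -0.3121, 0.086]
orientation: [0.853, 0.144, 0.395, -0.31]
contact_force: [-0.1, -0.5, -0.0]
grip_width: 0.0633
t: 31.65
ee_pos: [0.4785, -0.3129, 0.0868]
orientation: [0.853, 0.144, 0.394, -0.31]
contact_force: [-1.2, 3.7, 6.4]
grip_width: 0.0549
t: 32.25
ee_pos: [0.4785, -0.3133, 0.1782]
orientation: [0.853, 0.143, 0.394, -0.311]
contact_force: [0.3, -0.4, -1.7]
grip_width: 0.0546
[-0.84 -0.25  2.25  0.22  0.44 -1.88]
shift [ 96.8 353.1 -92.8]
1 turn [ 0.2   0.45 37.49]
-1 turn [  94.15  -36.63 -113.04]
```

```bash
python3 -m handwheel '[[[9,32,0],[0,0,4]],[[19,68,0],[0,0,8]],[[29,104,0],[0,0,12]],[[38,140,0],[0,0,16]],[[48,176,0],[0,0,20]],[[58,212,0],[0,0,24]],[[68,248,0],[0,0,28]],[[78,284,0],[0,0,32]],[[88,320,0],[0,0,35]],[[95,345,-5],[0.2,0.4,37.5]],[[97,352,-20],[0.2,0.4,37.5]],[[97,352,-40],[0.2,0.4,37.5]]]'
python3 - <<'E'
from h import *
print(np.round(ctrl.get_state()["q"],2)); need([.5757,.0382,.0868],-2.5,40)
E
```

```text
t: 33.45
ee_pos: [0.5742, 0.0411, 0.1336]
orientation: [0.905, 0.009, 0.425, -0.018]
contact_force: [-0.1, -0.7, -2.9]
grip_width: 0.0548
[-0.19 -0.14  2.26  0.29  0.35 -1.95]
shift [  1.5  -2.9 -46.8]
1 turn [-0.09 -0.31 -0.14]
-1 turn [-115.19    4.8   138.16]
```

```bash
python3 -m handwheel '[[[1,-1.5,-15],[0,0,0]],[[1.5,-2.5,-28],[0,0,0]],[[1.5,-2.5,-37],[0,0,0]],[[1.5,-2.5,-42],[0,0,0]],[[1.5,-2.5,-43],[0,0,0]],[[1.5,-2.5,-43],[0,0,0]],[[1.5,-2.5,-43],[0,0,0]]]'; python3 -m handwheel '[[[0,0,-1],[0,0,0]],[[0,0,-2],[0,0,0]],[[0,0,-2.5],[0,0,0]],[[0,0,-2.5],[0,0,0]]]'
```

```text
t: 34.15
ee_pos: [0.5765, 0.037, 0.0925]
orientation: [0.905, 0.01, 0.424, -0.019]
contact_force: [0.4, 0.2, -2.2]
grip_width: 0.0548
t: 34.55
ee_pos: [0.5762, 0.0371, 0.0894]
orientation: [0.905, 0.01, 0.425, -0.019]
contact_force: [-0.3, -0.8, -2.9]
grip_width: 0.0551
```

```bash
python3 -m handwheel '[[[0,0.5,-1],[0,0,0]],[[0,1,-2],[0,0,0]],[[0,1,-3],[0,0,0]],[[0,1,-3],[0,0,0]]]'
```

```text
t: 34.95
ee_pos: [0.5765, 0.0381, 0.0867]
orientation: [0.905, 0.01, 0.424, -0.019]
contact_force: [-1.4, 0.7, 0.2]
grip_width: 0.0549
```

```bash
python3 -m handwheel '[[[0,0,0],[0,0,0]],[[0,0,0],[0,0,0]],[[0,0,0],[0,0,0]],[[0,0,0],[0,0,0]],[[-10,0,12],[0,0,0]],[[-25,1,30],[0,0,0]],[[-50,2,60],[0,0,0]],[[-65,3,95],[0,0,0]],[[-65,-10,120],[0,0,0]]]' 74
python3 - <<'E'
from h import *
print(np.round(ctrl.get_state()["q"],2)); need([.513,-.2825,.197],-40,35)
for n in("side","top"):
    im=vision.get_image(n)
    for t in("feeder","lantern"):
        for d in nets.landmark_of(t,im)[:1]: print(n,t,round(d["confidence"],2),onz(im,d["at"][1],d["at"][0],.010).round(3))
E
```

```text
t: 35.85
ee_pos: [0.5101, 0.0291, 0.2082]
orientation: [0.906, 0.009, 0.424, -0.019]
contact_force: [1.7, -0.4, 0.6]
grip_width: 0.0635
[-0.27 -0.52  2.37  0.25  0.62 -1.96]
shift [   2.9 -311.6  -11.2]
1 turn [  1.75   4.61 -37.6 ]
-1 turn [-88.14  34.11 116.92]
side feeder 0.75 [ 0.561 -0.317  0.01 ]
side lantern 0.77 [0.572 0.04  0.01 ]
top feeder 0.66 [ 0.565 -0.315  0.01 ]
top lantern 0.79 [0.56  0.037 0.01 ]
```

```bash
python3 -m handwheel '[[[0,-40,0],[0,0,-6]],[[0,-80,0],[0,0,-12]],[[0,-120,0],[0.5,1.5,-18]],[[0,-160,0],[1,2.5,-24]],[[0,-200,0],[1.5,4,-30]],[[0,-240,0],[1.7,4.6,-37.6]],[[0,-280,-3],[1.7,4.6,-37.6]],[[3,-311.5,-11],[1.7,4.6,-37.6]],[[3,-311.5,-11],[1.7,4.6,-37.6]],[[3,-311.5,-11],[1.7,4.6,-37.6]]]'
python3 - <<'E'
from h import *
print(np.round(ctrl.get_state()["q"],2)); need([.5705,-.3305,.0925],-40,35)
im=vision.get_image("wrist")
d=nets.spot_in("feeder",im); print(d[:1])
for p in((.562,-.3235,.15),(.562,-.3235,.05)): print(proj(im,p))
E
```

```text
t: 37.15
ee_pos: [0.5134, -0.2829, 0.1928]
orientation: [0.832, 0.16, 0.436, -0.304]
contact_force: [0.2, -0.2, -0.1]
grip_width: 0.0634
[-0.71 -0.17  2.12  0.01  0.59 -1.59]
shift [  57.1  -47.6 -100.3]
1 turn [-0.22 -0.25  0.17]
-1 turn [  78.61  -66.14 -147.63]
[{'rect': [293.4, 108.9, 360.2, 261.1], 'confidence': 0.56}]
(np.float64(325.85857849963), np.float64(247.54584178706614))
(np.float64(325.73481647148645), np.float64(157.39230487116077))
```

The feeder is centred (col 327, predicted 326). Advance, grip, lift.

```bash
python3 -m handwheel '[[[14,-12,-25],[0,0,0]],[[28,-24,-50],[0,0,0]],[[42,-35,-74],[0,0,0]],[[52,-44,-92],[0,0,0]],[[57,-47.5,-99],[0,0,0]],[[57,-47.5,-101],[0,0,0]],[[57,-47.5,-101],[0,0,0]],[[57,-47.5,-101],[0,0,0]]]'
python3 -m handwheel '[[[0,0,0],[0,0,0]],[[0,0,0],[0,0,0]],[[0,0,0],[0,0,0]],[[0,0,0],[0,0,0]],[[0,0,0],[0,0,0]]]' 40
python3 -m handwheel '[[[0,0,8],[0,0,0]],[[0,0,20],[0,0,0]],[[0,0,45],[0,0,0]],[[0,0,75],[0,0,0]],[[0,0,90],[0,0,0]],[[0,0,90],[0,0,0]]]'
python3 - <<'E'
from h import *
print(np.round(ctrl.get_state()["q"],2)); need([.5718,-.0478,.0909],-12.5,35)
E
```

```text
t: 38.05
ee_pos: [0.5716, -0.3307, 0.0958]
orientation: [0.833, 0.158, 0.434, -0.304]
contact_force: [0.4, -0.3, 0.1]
grip_width: 0.0631
t: 38.55
ee_pos: [0.572, -0.3313, 0.0961]
orientation: [0.834, 0.158, 0.433, -0.304]
contact_force: [-1.5, 3.5, 6.7]
grip_width: 0.0499
t: 39.15
ee_pos: [0.5725, -0.3321, 0.1888]
orientation: [0.834, 0.157, 0.432, -0.305]
contact_force: [0.2, 0.0, -2.4]
grip_width: 0.0501
[-0.71  0.04  1.93  0.01  0.56 -1.59]
shift [ -0.7 284.3 -97.9]
1 turn [ 0.15  0.25 27.62]
-1 turn [  82.85  -41.   -127.52]
```

```bash
python3 -m handwheel '[[[0,30,0],[0,0,3]],[[0,65,0],[0,0,6]],[[0,100,0],[0,0,9.5]],[[0,135,0],[0,0,13]],[[0,170,0],[0,0,16.5]],[[0,205,0],[0,0,20]],[[0,240,0],[0,0,23]],[[0,265,0],[0,0,26]],[[0.5,280,-5],[0,0.2,27.6]],[[0.8,284,-20],[0,0.2,27.6]],[[0.8,284,-40],[0,0.2,27.6]],[[0.8,284,-40],[0,0.2,27.6]]]'
python3 - <<'E'
from h import *
print(np.round(ctrl.get_state()["q"],2)); need([.5733,-.0481,.0961],-12.5,35)
E
```

```text
t: 40.35
ee_pos: [0.5689, -0.046, 0.1393]
orientation: [0.879, 0.051, 0.465, -0.097]
contact_force: [-0.1, -0.2, -4.1]
grip_width: 0.0504
[-0.32 -0.13  2.2   0.13  0.48 -1.77]
shift [  4.4  -2.1 -43.2]
1 turn [-0.11 -0.77  0.02]
-1 turn [-99.79  22.22 148.13]
```

```bash
python3 -m handwheel '[[[2,-1,-14],[0,-0.5,0]],[[4,-2,-27],[0,-0.7,0]],[[4,-2,-35],[0,-0.7,0]],[[4,-2,-39],[0,-0.7,0]],[[4,-2,-40],[0,-0.7,0]],[[4,-2,-40],[0,-0.7,0]],[[4,-2,-40],[0,-0.7,0]]]'; python3 -m handwheel '[[[0,0,-1],[0,0,0]],[[0,0,-2],[0,0,0]],[[0,0,-2.5],[0,0,0]],[[0,0,-2.5],[0,0,0]]]'
```

```text
t: 41.05
ee_pos: [0.5765, -0.0491, 0.1053]
orientation: [0.884, 0.05, 0.455, -0.097]
contact_force: [-0.4, 0.4, -2.6]
grip_width: 0.0503
t: 41.45
ee_pos: [0.5759, -0.0489, 0.1018]
orientation: [0.883, 0.05, 0.456, -0.097]
contact_force: [0.4, -0.1, -4.0]
grip_width: 0.0504
```

```bash
python3 -m handwheel '[[[-1,0.3,-1.5],[0,0,0]],[[-2,0.6,-3],[0,0,0]],[[-2.5,0.8,-4.5],[0,0,0]],[[-2.5,0.8,-5.5],[0,0,0]],[[-2.5,0.8,-6],[0,0,0]],[[-2.5,0.8,-6],[0,0,0]]]'
```

```text
t: 42.05
ee_pos: [0.5737, -0.0481, 0.0962]
orientation: [0.884, 0.05, 0.455, -0.097]
contact_force: [-1.3, 1.1, -0.3]
grip_width: 0.0507
```

```bash
python3 -m handwheel '[[[0,0,-0.5],[0,0,0]],[[0,0,-0.5],[0,0,0]]]'; python3 -m handwheel '[[[0,0,0],[0,0,0]],[[0,0,0],[0,0,0]],[[0,0,0],[0,0,0]],[[0,0,0],[0,0,0]],[[-8,2,12],[0,0,0]],[[-20,4,29],[0,0,0]],[[-40,9,58],[0,0,0]],[[-62,14,90],[0,0,0]],[[-85,14,125],[0,0,0]],[[-105,14,150],[0,0,0]],[[-105,14,150],[0,0,0]],[[-105,14,150],[0,0,0]]]' 74
python3 - <<'E'
from h import *
a=vision.get_image("side"); b=vision.get_image("top")
for n,im in(("side",a),("top",b)):
    for t in("feeder","lantern","tin","jar","succulent"):
        for d in nets.landmark_of(t,im)[:1]: print(n,t,round(d["confidence"],2),onz(im,d["at"][1],d["at"][0],.008).round(3),np.round(d["at"]))
save(a,"s12.png",(190,90,490,400),1.9); 
E
```

```text
t: 42.25
ee_pos: [0.574, -0.0481, 0.0962]
orientation: [0.884, 0.05, 0.455, -0.097]
contact_force: [-2.4, 2.6, 3.6]
grip_width: 0.0503
t: 43.45
ee_pos: [0.4687, -0.0343, 0.2462]
orientation: [0.884, 0.05, 0.455, -0.097]
contact_force: [-0.2, -0.1, 0.7]
grip_width: 0.0631
side feeder 0.85 [ 0.565 -0.044  0.008] [196. 276.]
side lantern 0.66 [0.561 0.043 0.008] [222. 271.]
side tin 0.86 [0.515 0.336 0.008] [352. 266.]
side jar 0.79 [ 0.633 -0.112  0.008] [176. 255.]
side succulent 0.73 [0.641 0.104 0.008] [240. 230.]
top feeder 0.83 [ 0.566 -0.041  0.008] [164. 326.]
top lantern 0.62 [0.556 0.04  0.008] [170. 294.]
top tin 0.81 [0.512 0.334 0.008] [197. 174.]
top jar 0.86 [ 0.632 -0.114  0.008] [136. 354.]
top succulent 0.6 [0.647 0.109 0.008] [138. 264.]
```

View pics/s12.png

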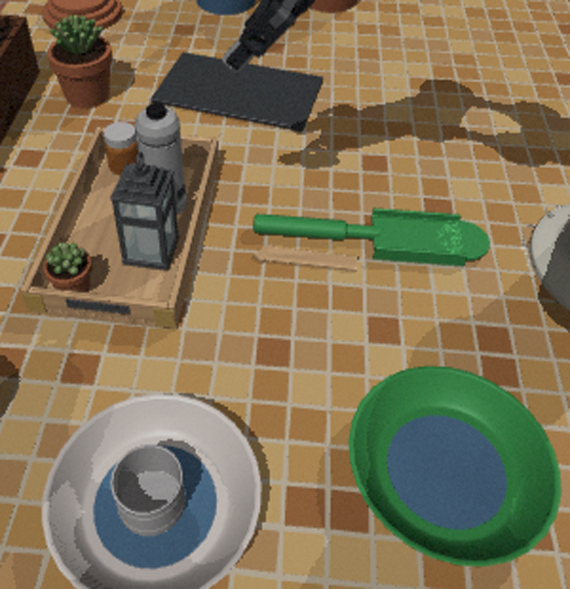

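Everything stands where it should: feeder and lantern upright in the tray, with side-camera pixels within 2 px of the start, and the tin's base at about (152,510) against the blue floor's centre at about (155,506). Handing in.

```bash
python3 -c "
from h import *
print(ctrl.job_done())"
```

```text
the job is handed in; nothing more can be done
None
```

The job is finished and handed in at about 43.5 s. It gives no verdict, so whether it passed is not confirmed.

I stood the feeder and then the lantern on the slate and set the tin in the white and blue dish. I then put the lantern and the feeder back in the tray. I gripped the feeder and lantern with the gripper tilted 35–40°, because from straight above its body would have hit their tops. On the feeder it still touched lightly once (4.7 N), and I backed off before gripping.

**Last checks:**
- **Feeder and lantern:** both are upright in the tray. In the side view they lie within 2 px of their starting spots. Top-view estimates differ from the earlier ones by 6–10 mm for the feeder and up to 15 mm for the lantern. That view's estimates scatter by nearly that much, so I trusted the side view and the recorded arm positions, which agree to a few mm.
- **Tin:** it stands upright in the dish. In the picture it looks 2–3 mm off centre, and the networks put it 7–10 mm off; both are inside the 15 mm limit.
- **Succulent and jar:** the succulent's estimates are within about 5 mm of the start. The jar's are within 7 mm, inside the networks' scatter, and nothing touched either.
- **Arm:** it is clear of everything.

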